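# Third hand: hold the toppled module against its sprung mounting pad

### The arm

A 6-joint arm with a two-finger parallel gripper is mounted at the origin on the work surface. World frame = base frame: x ahead of the robot, y to its left, z up, the work surface at z = 0. Lengths are in mm, angles in rad, forces in N, time in s.
With the tool pointing down it reaches from about 400 to 925 mm from the base axis. Payload 12.5 kg.
Tool frame: the origin (TCP) lies midway between the tips of the shut fingers; the grasp point (between the pads) lies 19 mm behind it (env.pinch_z is the z of the grasp point in the tool frame, in mm); z points along the fingers, y is the line along which they close (so a half turn about z gives the same grasp; the last joint's range is limited). The gripper opens to 95 mm and grips with 3 to 60 N. Pads are 20 mm wide; open, the fingers measure 119 mm over their backs; the gripper's body (75 mm by 180 mm) begins 59 mm behind the grasp point.
Start: joints at [-1.269, 0.491, 1.559, -0, 1.092, -0.106], TCP at [247.893, -573.756, 214.661] pointing down, gripper open.
Joint ranges: [-3.1, 3.1], [-0.84, 2.19], [0.05, 2.79], [-1.13, 4.28], [0.06, 2.93], [-2.69, 2.69]. Speed limits (rad/s): [2.22, 2.22, 2.79, 3.14, 3.14, 3.14].

### API

Orientations are given as [roll, pitch, yaw] about the fixed x, y, z axes, in that order (R = Rz(yaw) Ry(pitch) Rx(roll)).
In Python, from cell import env, eyes gives the robot as it stands.
- The arm moves only by the shell command python3 -m inch 'ROWS'. ROWS is JSON, a list of rows, each a list of 3 entries, a list of its own where there are three numbers: the shift along the tool's x, y, z in units of 60 mm (1.0 is 60 mm), then the turn about the tool's z in units of 5 degrees (1.0 is 5 degrees), then the closure, from -1 (fully open) to 1 (shut). In form: [[[tx, ty, tz], turn, claw], ...]. A call has exactly 10 rows; each row shifts and turns the commanded pose from where the row before left it, along the tool's axes as they then stand; what a row does not reach is not made up. A row lasts 1/8 s, in which the tool goes at most 62.5 mm and 10.7 degrees, less where a joint would pass 70% of its speed; a pose out of reach is approached as far as the arm can. A call is refused whole if a number of a shift passes 1 or a number of a turn 1, either way. A call with a gripper value outside its range is refused whole. The fingers move at their own pace and stop on an object; the grip force is fixed at half the most. Time passes only in rows, so rows that do not move let the fingers close, or fill a call up. It gives the time, the measured TCP pose, the force, the opening and the grip force at its end, in the units of the state.
- env.state(): the state, without advancing time (a new reading comes with each control period).
- eyes.read_camera(name): name is "scene" or "top" or "wrist"; returns a dict with "pixels" (480x640x3 uint8, red, green, blue), "fx", "fy", "cx", "cy" (pixels), "distortion" ([k1, k2, p1, p2, k3] as OpenCV has them; the pictures are not rectified), "extrinsics" (4x4, takes a point from world to camera coordinates). Camera axes: x right, y down, z forward; pixel columns grow to the right and rows downward; lengths in mm; the calibration is good to about 2 mm. A picture is of the moment at which its call begins. There is no depth.
- env.job_done(): hands the job in; it is judged then, once.
Trained networks look in a picture, given as the dict that the camera call returned (one of the last four; its "shot" number tells which), for a name from the list of things; names that differ only in an ending like _2 or _b are one class to them, and where a whole thing is asked for, a point or a joint stands for the part that bears it (a point fixed in the world has none). Each returns a list of dicts, best first, with "score" (0 to 1); they miss things now and then, are a little off and sometimes report something else, mostly with a low value. They report only what shows in the picture. A call takes as long as a camera call. They do not tell look-alikes from the thing itself.
- eyes.boxes_of(name, picture): "centre" ([row, column] in pixels, amid what is visible of it).
- eyes.cut_out(name, picture): "mask" (480x640 bool, what is visible of it) and "centre" ([row, column] in pixels, amid what is visible of it).
- eyes.spot_point(name, picture): "centre" ([row, column] in pixels: a listed point, or the origin of a listed thing).
The state is a dict: "t": time; "joints": joint angles; "qvel": joint speeds; "tau": joint torques, N m; "eef_pos": TCP position; "tcp_rot": TCP orientation; "ft_force": force on the tool from outside, world axes, zero at the start; "moment": the same for the moment, N m; "opening": opening from 0.0 (shut) to 1.0 (fully open); "grip_force": force on a finger pad.
Only numpy, scipy, OpenCV 4.12 (cv2) and the standard library are available. Lean on these libraries where they do the work, as an engineer would, in place of code of your own. Each camera call takes 0.05 s, during which the arm holds its last target. There are 200 camera calls.

### The job

The small grey sensor module has toppled onto its back: stand it upright on the mounting bracket's base plate, screen towards the open front and centred on the orange sprung pad, then press its back flat against the pad with a steady push of about 8 newtons (5 to 12, when the pad's black pointer is over the green mark), never ramming it. Finish while still holding it there, upright, on the plate and pressed, so that a colleague can drive the screws. Leave the bottles, beaker, tip box and screwdriver where they are.

Things in the scene. Friction and masses are not known exactly. Their poses are not given: they have to be found in the camera images.
- module: Grey box-shaped module, about 0.45 kg, 50 mm deep (x), 40 mm wide (y), 90 mm tall with its black foot, plus a steel port 26 mm across and 10 mm high on top (100 mm in all). Origin: centre of its underside; z runs up to the port; front with blue screen faces -x, plain back +x. At the start it lies on its back, screen up, port roughly towards the robot, left or right on the bench.
- module_front (a point): Point on the module's front (screen) face, 25 mm in front of its axis (module -x) and 50 mm above its underside.
- dock: Fixed mounting bracket, open front (its -x) roughly towards the robot. Aluminium base plate 6 mm thick, 120 mm wide (y), x from -70 to +110 mm; the module stands on it. Grey wall behind the pad, 100 mm wide, front at x = 88 mm, 64 mm high. Origin: underside of the plate (bench height), centre of the module's place; x points to the pad, y left, z up.
- pad: Orange sprung pad, 64 mm wide, 12 mm thick, 20 to 92 mm above the bench; flat front at x = 35 mm of the bracket at rest. It gives only along the bracket's x, up to 26 mm; spring 600 N/m, no preload (8 N at 13 mm). This entry's origin is the bracket's origin at rest and moves in with the pad. A black pointer on its top edge reaches left over the index rail.
- index_rail (a point): Middle of the top of the grey index rail on a post 100 mm high at the wall's left end, 10 mm wide, y = 37 to 47 mm, x = 32 to 92 mm, z = 92 to 100 mm of the bracket. Pad pointer over its white mark (nearest the front): push too weak; over green: right (5 to 12 N); over red: too strong.
- reagent: Amber bottle with red cap, 68 mm across, 150 mm tall, origin under its centre; leave alone.
- squeeze: White plastic bottle, 62 mm across, 150 mm tall, origin under its centre; leave alone.
- beaker: Glass beaker, 72 mm across, 90 mm tall, origin under its centre; leave alone.
- tipbox: White pipette-tip box with light blue lid, 120 (x) x 80 (y) x 65 mm, origin under its centre; leave alone.
- screwdriver: Red-handled screwdriver about 0.2 m long and under 35 mm thick, lying along its x near the middle of the bench, between bracket and module; leave alone.
There are look-alikes about, which are no part of the job. Of the things that look like the module, the smallest one is meant.

How it is judged:
By the outcome, as a careful person would: the job done as asked, in the order asked, and still so for the second after the job is handed in, while the arm keeps its last pose, push and grip.
It also fails if it takes over 64 s, if anything falls off the work surface, if the arm or the gripper's body presses on something with over 40 N, if the wrist force passes 120 N, or if a joint passes its speed limit or range.

## Working session

There is one attempt and no reset: what is moved stays moved. The work goes in short steps, Python scripts to look and compute and a shell command to move; the robot and the scene stay as the last step left them, time stands still between calls to the robot, and variables do not carry over. Pictures are saved under pics/ and viewed, at most 10 in all, crops included, and the job is handed in when it is done.

```bash
ls; mkdir -p pics
cat > h.py <<'E'
from cell import env, eyes
import numpy as np, cv2
def ray(p,rc):
    K=np.array([[p["fx"],0,p["cx"]],[0,p["fy"],p["cy"]],[0,0,1]],float)
    u=cv2.undistortPoints(np.array([[[rc[1],rc[0]]]],float),K,np.array(p["distortion"],float))[0,0]
    E=np.array(p["extrinsics"]);R=E[:3,:3];t=E[:3,3]
    return -R.T@t, R.T@np.array([u[0],u[1],1])
def at(p,rc,z):
    o,d=ray(p,rc); return o+d*(z-o[2])/d[2]
def proj(p,P):
    K=np.array([[p["fx"],0,p["cx"]],[0,p["fy"],p["cy"]],[0,0,1]],float)
    E=np.array(p["extrinsics"])
    return cv2.projectPoints(np.array(P,float).reshape(-1,3),cv2.Rodrigues(E[:3,:3])[0],E[:3,3],K,np.array(p["distortion"],float))[0][:,0]
def save(p,n): cv2.imwrite("pics/"+n,p["pixels"][:,:,::-1])
E
python3 - <<'E'
from h import *
for c in ["top","scene"]:
    p=eyes.read_camera(c); save(p,c+"1.png")
    print(c,ray(p,(240,320))[0].round())
    for n in ["module","module_front","dock","pad","index_rail","reagent","squeeze","beaker","tipbox","screwdriver"]:
        for f in (eyes.boxes_of,eyes.spot_point):
            try:
                print(n,f.__name__,[(round(r["score"],2),np.round(r["centre"]).tolist(),at(p,r["centre"],25).round()[:2].tolist()) for r in f(n,p)[:4]])
            except Exception as e: print(n,f.__name__,e)
print(env.state(), env.pinch_z)
E
```

```text
pics
top [ 509.   -7. 1664.]
module call [(0.89, [176.0, 378.0], [802.0, -165.0]), (0.8, [217.0, 324.0], [693.0, -16.0])]
module call [(0.83, [201.0, 340.0], [735.0, -60.0]), (0.57, [224.0, 377.0], [672.0, -159.0]), (0.55, [164.0, 357.0], [837.0, -110.0]), (0.34, [224.0, 172.0], [681.0, 396.0])]
module_front call [(0.91, [240.0, 385.0], [628.0, -179.0]), (0.66, [221.0, 326.0], [681.0, -21.0]), (0.6, [180.0, 382.0], [792.0, -175.0])]
module_front call [(0.85, [219.0, 323.0], [687.0, -15.0]), (0.73, [179.0, 386.0], [795.0, -186.0]), (0.72, [238.0, 386.0], [633.0, -182.0])]
dock call [(0.9, [233.0, 257.0], [653.0, 165.0]), (0.44, [237.0, 385.0], [637.0, -181.0])]
dock call [(0.86, [238.0, 261.0], [638.0, 154.0])]
pad call [(0.67, [220.0, 252.0], [688.0, 176.0]), (0.24, [237.0, 386.0], [636.0, -184.0])]
pad call [(0.81, [240.0, 257.0], [633.0, 164.0])]
index_rail call [(0.72, [232.0, 256.0], [654.0, 166.0]), (0.21, [238.0, 382.0], [632.0, -171.0])]
index_rail call [(0.94, [214.0, 235.0], [706.0, 223.0]), (0.34, [224.0, 168.0], [680.0, 407.0])]
reagent call [(0.91, [297.0, 481.0], [468.0,
[... 2442 characters left out ...]
, 182.0], [485.0, -418.0])]
{'t': 2.1, 'joints': array([-1.26861743e+00,  4.90934377e-01,  1.55888232e+00, -3.62956634e-05,
        1.09169786e+00, -1.05590060e-01]), 'qvel': array([ 0.00054272,  0.00094485,  0.00037115, -0.00015307,  0.00016693,
       -0.00063589]), 'tau': array([-1.46180487e-04, -6.12459111e+01, -2.58428103e+01,  6.93375897e-02,
        4.46719921e-02, -4.14214412e-05]), 'eef_pos': array([ 247.87778176, -573.77234586,  214.64567308]), 'tcp_rot': array([3.14151839e+00, 4.02614054e-05, 4.07785689e-01]), 'ft_force': array([ 0.34206436, -0.23032392,  0.10834316]), 'moment': array([-0.01173044, -0.02172298,  0.0071858 ]), 'grip_force': 0.0, 'opening': 1.0005955585618151} -18.8
```

View pics/top1.png

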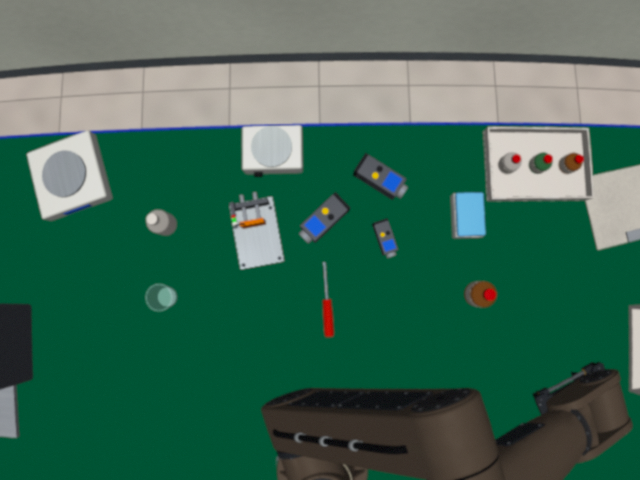

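View pics/scene1.png

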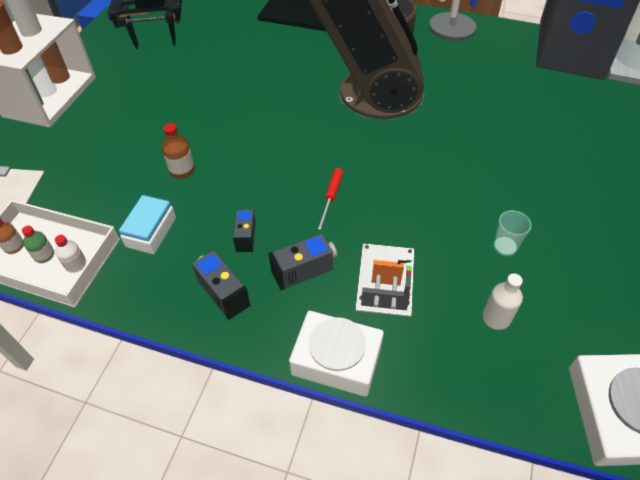

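The top view shows three look-alikes. The smallest is at about (238,386), on its back with its port towards the robot and slightly right. The dock is at about (235,257), with the open front at the bottom and the pad and rail at the top. The scene view agrees, with the small module at (230,244) and the dock at (275,386).

Run:
```python
from h import *
p=eyes.read_camera("top"); s=eyes.read_camera("scene")
im=cv2.resize(p["pixels"][160:280,220:410],None,fx=4,fy=4,interpolation=cv2.INTER_CUBIC); cv2.imwrite("pics/crop2.png",im[:,:,::-1])
for n in ["module","dock"]:
  for r in eyes.cut_out(n,p)[:4]:
    c=cv2.findContours(r["mask"].astype(np.uint8),0,2)[0]; c=max(c,key=cv2.contourArea)
    z=40 if n=="module" else 6
    w=np.array([at(p,(q[0][1],q[0][0]),z)[:2] for q in c],np.float32)
    print(n,round(r["score"],2),cv2.minAreaRect(w))
def tri(n,gt,gs):
    a=min(eyes.spot_point(n,p),key=lambda r:np.hypot(*(np.array(r["centre"])-gt)))["centre"]
    b=min(eyes.spot_point(n,s),key=lambda r:np.hypot(*(np.array(r["centre"])-gs)))["centre"]
    A=[];B=[]
    for pp,rc in((p,a),(s,b)):
        o,d=ray(pp,rc);d/=np.linalg.norm(d);M=np.eye(3)-np.outer(d,d);A.append(M);B.append(M@o)
    x=np.linalg.lstsq(np.vstack(A),np.hstack(B),rcond=None)[0]
    print(n,a,b,x.round(1), at(p,a,0).round(1),at(s,b,0).round(1),at(p,a,100).round(1),at(s,b,100).round(1));return x
tri("module",(224,377),(246,242)); tri("module_front",(238,386),(222,242))
d=tri("dock",(238,261),(270,386)); tri("pad",(240,257),(274,386)); i=tri("index_rail",(214,235),(269,409))
print("dock yaw",np.degrees(np.arctan2(*(i-d)[1::-1])-np.arctan2(42,62)))
tri("screwdriver",(302,327),(199,330))
```

```text
module 0.85 ((796.103759765625, -171.85400390625), (146.61439514160156, 70.97650146484375), 57.86733627319336)
module 0.82 ((686.3889770507812, -13.811119079589844), (62.51943588256836, 147.7073516845703), 44.17123794555664)
module 0.71 ((631.7894897460938, -179.08309936523438), (100.28463745117188, 44.93149185180664), 17.158239364624023)
dock 0.88 ((664.6297607421875, 169.72080993652344), (197.78311157226562, 118.10367584228516), 9.944740295410156)
module [222.4, 377.8] [246.1, 244.0] [ 676.  -162.7   23.4] [ 678.1 -164.1    0. ] [ 660.9 -173.1    0. ] [ 667.9 -154.6  100. ] [ 726.8 -132.6  100. ]
module_front [240.4, 386.9] [221.3, 240.9] [ 626.2 -185.6   47.5] [ 628.4 -187.8    0. ] [ 592.6 -209.6    0. ] [ 621.2 -176.9  100. ] [ 665.1 -165.5  100. ]
dock [240.9, 259.9] [269.8, 385.6] [631.7 160.5   3.3] [632.5 158.5   0. ] [628.8 162.5   0. ] [625.  148.6 100. ] [697.8 170.7 100. ]
pad [243.9, 256.0] [275.1, 384.8] [627.1 167.  -22.1] [624.4 169.3   0. ] [643.5 164.2   0. ] [617.5 158.7 100. ] [711.1 172.2 100. ]
index_rail [216.5, 235.4] [269.3, 409.6] [687.6 214.4 106.4] [700.6 225.6   0. ] [611.4 214.6   0. ] [689.1 211.7 100. ] [682.1 217.8 100. ]
dock yaw 9.836547569551598
screwdriver [300.6, 326.9] [202.9, 330.4] [467.1 -20.1  -5.8] [467.7 -21.5   0. ] [471.5 -17.1   0. ] [470.2 -20.6 100. ] [555.7   8.4 100. ]
```

View pics/crop2.png

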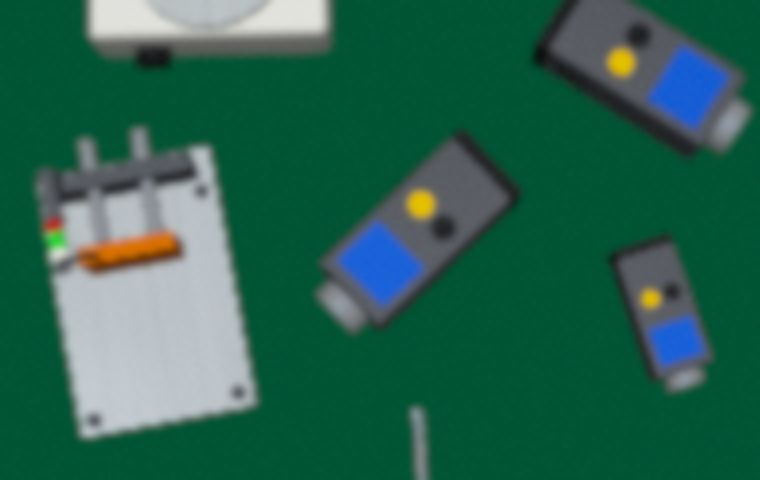

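```bash
python3 -m inch '[[[0,0,0],1,-1],[[0.84,-0.49,0],0.24,-1],[[0.84,-0.49,0],0,-1],[[0.84,-0.49,0],0,-1],[[0.84,-0.49,0],0,-1],[[0.84,-0.49,0],0,-1],[[0.84,-0.49,0],0,-1],[[0.84,-0.49,0],0,-1],[[0.84,-0.49,0],0,-1],[[0.84,-0.49,0],0,-1]]'
cat >> h.py <<'E'
def go(x,y,z,yaw=None):
    s=env.state();P=s["eef_pos"];a=s["tcp_rot"][2]
    d=np.array([x,y,z])-P; c,si=np.cos(a),np.sin(a)
    print("t",round(s["t"],2),"pos",P.round(1),"yaw",np.degrees(a).round(2),"units tool",np.round([(d[0]*c+d[1]*si)/60,(d[0]*si-d[1]*c)/60,-d[2]/60],3),"F",s["ft_force"].round(1),"grip",s["grip_force"],"open",s["opening"], "" if yaw is None else ("turn units",round((np.degrees(a)-yaw)/5,2)))
E
python3 - <<'E'
from h import *
go(601.5,-186,25,17.2)
p=eyes.read_camera("wrist"); save(p,"w3.png")
for f in (eyes.spot_point,):
  for n in("module","module_front"):
    print(n,[(round(r["score"],2),r["centre"],at(p,r["centre"],25 if n=="module" else 50).round(1)) for r in f(n,p)[:3]])
for r in eyes.cut_out("module",p)[:2]:
    c=max(cv2.findContours(r["mask"].astype(np.uint8),0,2)[0],key=cv2.contourArea)
    w=np.array([at(p,(q[0][1],q[0][0]),50)[:2] for q in c],np.float32)
    print(r["score"],r["centre"],cv2.minAreaRect(w))
E
```

```text
t: 4.15
eef_pos: [603.4, -184.7, 214.8]
tcp_rot: [3.141, -0.0, 0.3]
ft_force: [0.3, -1.0, -0.3]
opening: 1.0
grip_force: 0.0
t 4.15 pos [ 603.4 -184.7  214.8] yaw 17.16 units tool [-0.038  0.011  3.163] F [ 0.3 -1.  -0.3] grip 0.0 open 1.0002439860784664 ('turn units', np.float64(-0.01))
module [(0.98, [148.5, 322.3], array([ 677.6, -170.2,   25. ])), (0.73, [58.9, 232.5], array([732.3, -62. ,  25. ]))]
module_front [(0.84, [87.2, 150.9], array([683. ,  -3.1,  50. ])), (0.74, [11.5, 371.3], array([ 801. , -175.9,   50. ])), (0.66, [198.3, 316.6], array([ 630.2, -178.8,   50. ]))]
0.96 [196.8, 321.5] ((630.59912109375, -181.02337646484375), (95.91326141357422, 40.55667495727539), 17.215028762817383)
0.8 [88.4, 167.8] ((681.949951171875, -15.267227172851562), (77.94351959228516, 149.2991485595703), 43.99520492553711)
```

View pics/w3.png

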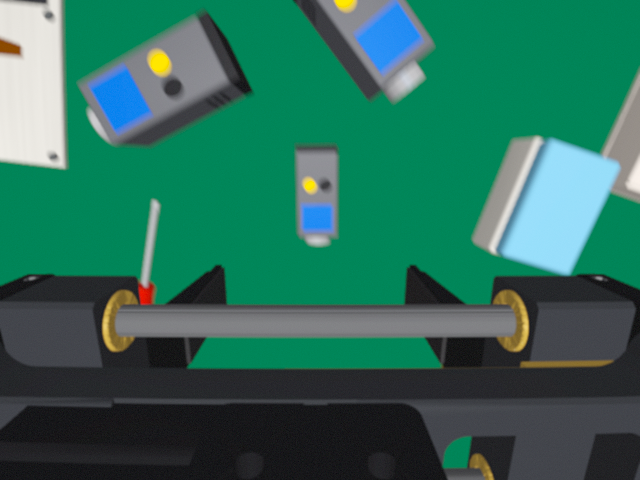

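The wrist view shows the small module at (197,321), lined up with the tool and between the fingers. I'll descend to the port end and grip.

```bash
python3 -m inch '[[[-0.09,0.07,0.95],0,-1],[[0,0,0.95],0,-1],[[0,0,0.95],0,-1],[[0,0,0.58],0,-1],[[0,0,0],0,1],[[0,0,0],0,1],[[0,0,0],0,1],[[0,0,0],0,1],[[0,0,0],0,1],[[0,0,0],0,1]]'
python3 -m inch '[[[0,0,-0.1],0,1],[[0,0,-0.1],0,1],[[0,0,-0.1],0,1],[[0,0,-0.1],0,1],[[0,0,-0.1],0,1],[[0,0,-0.1],0,1],[[0,0,-0.1],0,1],[[0,0,0],0,1],[[0,0,0],0,1],[[0,0,0],0,1]]'
python3 - <<'E'
from h import *
go(600,-190,8)
p=eyes.read_camera("scene"); cv2.imwrite("pics/s4.png",cv2.resize(p["pixels"][150:310,170:330],None,fx=3.5,fy=3.5)[:,:,::-1])
E
```

```text
t: 5.6
eef_pos: [598.3, -191.7, 9.1]
tcp_rot: [-3.142, 0.0, 0.3]
ft_force: [-1.7, 3.2, 2.1]
opening: 0.426
grip_force: 1.3
t: 6.85
eef_pos: [598.2, -191.8, 50.6]
tcp_rot: [-3.141, 0.0, 0.3]
ft_force: [0.2, -0.4, -5.6]
opening: 0.424
grip_force: 29.9
t 6.85 pos [ 598.2 -191.8   50.6] yaw 17.17 units tool [ 0.037 -0.02   0.71 ] F [ 0.2 -0.4 -5.6] grip 29.874439537525177 open 0.4239798059859188
```

View pics/s4.png

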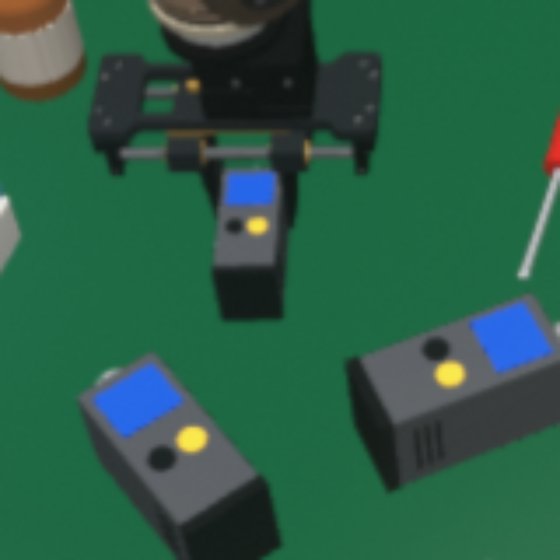

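The module is held rigidly with no droop. The scene shows it level in the fingers at (245,250) in the crop. I'll lower it and test whether a partial closure gives a lighter grip that lets it pivot.

```bash
python3 -m inch '[[[0,0,0.1],0,1],[[0,0,0.1],0,1],[[0,0,0.1],0,1],[[0,0,0.1],0,1],[[0,0,0],0,0.4],[[0,0,0],0,0.3],[[0,0,0],0,0.25],[[0,0,0],0,0.22],[[0,0,0],0,0.22],[[0,0,0],0,0.22]]'
python3 - <<'E'
from h import *
go(600,-190,8)
p=eyes.read_camera("scene")
print([(r["score"],np.argwhere(r["mask"]).min(0),np.argwhere(r["mask"]).max(0)) for r in eyes.cut_out("module",p) if abs(r["centre"][1]-244)<25])
E
```

```text
t: 8.15
eef_pos: [598.4, -191.9, 26.9]
tcp_rot: [3.141, -0.0, 0.3]
ft_force: [0.1, -0.0, -5.3]
opening: 0.421
grip_force: 29.9
t 8.15 pos [ 598.4 -191.9   26.9] yaw 17.17 units tool [ 0.035 -0.022  0.315] F [ 0.1 -0.  -5.3] grip 29.874390363693237 open 0.4213172212096261 
[(0.67, array([251, 192]), array([319, 249])), (0.65, array([205, 232]), array([248, 252]))]
```

```bash
python3 -m inch '[[[0,0,0],0,0.19],[[0,0,0],0,0.18],[[0,0,0],0,0.175],[[0,0,0],0,0.17],[[0,0,0],0,0.17],[[0,0,0],0,0.17],[[0,0,0],0,0.17],[[0,0,0],0,0.17],[[0,0,0],0,0.17],[[0,0,0],0,0.17]]'
python3 -m inch '[[[0,0,0],0,0.168],[[0,0,0],0,0.166],[[0,0,0],0,0.164],[[0,0,0],0,0.162],[[0,0,0],0,0.16],[[0,0,0],0,0.16],[[0,0,0],0,0.16],[[0,0,0],0,0.16],[[0,0,0],0,0.16],[[0,0,0],0,0.16]]'
```

```text
t: 9.5
eef_pos: [598.4, -191.9, 26.8]
tcp_rot: [3.142, 0.0, 0.3]
ft_force: [0.7, -1.1, -5.3]
opening: 0.422
grip_force: 29.9
t: 10.75
eef_pos: [598.4, -191.9, 26.8]
tcp_rot: [3.141, -0.0, 0.3]
ft_force: [0.2, -0.5, -4.2]
opening: 0.425
grip_force: 18.8
```

A partial closure does lower the grip force. I'll keep easing off.

```bash
python3 -m inch '[[[0,0,0],0,0.159],[[0,0,0],0,0.158],[[0,0,0],0,0.157],[[0,0,0],0,0.156],[[0,0,0],0,0.156],[[0,0,0],0,0.155],[[0,0,0],0,0.155],[[0,0,0],0,0.155],[[0,0,0],0,0.155],[[0,0,0],0,0.155]]'
python3 - <<'E'
from h import *
p=eyes.read_camera("scene");save(p,"s5full.png")
cv2.imwrite("pics/s5.png",cv2.resize(p["pixels"][170:270,200:300],None,fx=4,fy=4)[:,:,::-1])
E
```

```text
t: 12.0
eef_pos: [598.3, -191.9, 26.8]
tcp_rot: [3.142, 0.0, 0.3]
ft_force: [-1.7, -1.8, -3.3]
opening: 0.42
grip_force: 2.2
```

View pics/s5.png

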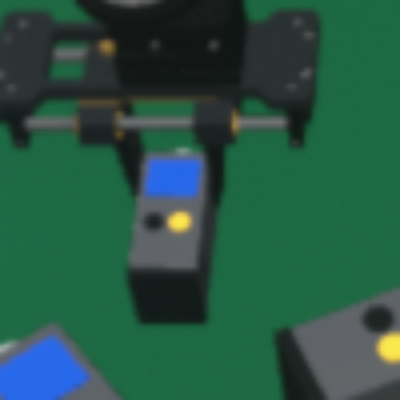

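It has drooped and now pivots in the light grip, with the screen face tilting up and the port showing at (182,152). I'll swing it up along an arc around the foot edge.

```bash
python3 -m inch '[[[0.06,0,-0.09],0,0.156],[[0.07,0,-0.09],0,0.156],[[0.08,0,-0.08],0,0.156],[[0.08,0,-0.08],0,0.156],[[0.09,0,-0.07],0,0.156],[[0.09,0,-0.06],0,0.156],[[0.1,0,-0.05],0,0.156],[[0.1,0,-0.05],0,0.156],[[0.1,0,-0.03],0,0.156],[[0.1,0,-0.03],0,0.156]]'
python3 - <<'E'
from h import *
p=eyes.read_camera("scene")
cv2.imwrite("pics/s6.png",cv2.resize(p["pixels"][170:270,200:300],None,fx=4,fy=4)[:,:,::-1])
E
```

```text
t: 13.3
eef_pos: [648.6, -176.3, 64.7]
tcp_rot: [3.142, 0.0, 0.3]
ft_force: [-0.9, 0.4, 0.2]
opening: 0.422
grip_force: 0.0
```

View pics/s6.png

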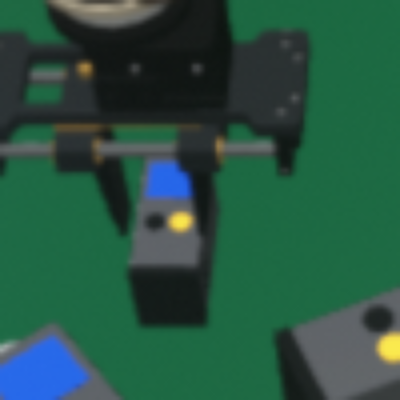

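The module slid down flat again instead of pivoting (foot at (168,300) in the crop). I'll back off, re-measure and regrip with a medium force.

```bash
python3 -m inch '[[[0,0,-0.5],0,-1],[[-0.4,0,-0.7],0,-1],[[-0.5,0,-0.3],0,-1],[[0,0,0],0,-1],[[0,0,0],0,-1],[[0,0,0],0,-1],[[0,0,0],0,-1],[[0,0,0],0,-1],[[0,0,0],0,-1],[[0,0,0],0,-1]]'
python3 - <<'E'
from h import *
go(600,-190,8)
p=eyes.read_camera("wrist"); save(p,"w7.png")
for r in eyes.cut_out("module",p)[:3]:
    c=max(cv2.findContours(r["mask"].astype(np.uint8),0,2)[0],key=cv2.contourArea)
    w=np.array([at(p,(q[0][1],q[0][0]),50)[:2] for q in c],np.float32)
    print(r["score"],r["centre"],cv2.minAreaRect(w))
t=eyes.read_camera("top");print([(r["score"],at(t,r["centre"],25)) for r in eyes.spot_point("module",t)])
E
```

```text
t: 14.6
eef_pos: [596.7, -192.4, 154.6]
tcp_rot: [3.142, 0.0, 0.3]
ft_force: [-0.7, -0.2, -0.8]
opening: 1.001
grip_force: 0.0
t 14.6 pos [ 596.7 -192.4  154.6] yaw 17.16 units tool [ 0.065 -0.022  2.443] F [-0.7 -0.2 -0.8] grip 0.0 open 1.0011296028647823 
0.87 [28.4, 390.4] ((755.0187377929688, -198.84121704101562), (54.4732666015625, 101.4519271850586), 17.646072387695312)
0.79 [193.8, 319.0] ((630.2637329101562, -183.82098388671875), (97.09844970703125, 40.76354217529297), 16.281967163085938)
0.69 [63.5, 121.9] ((681.9397583007812, -15.070098876953125), (84.32624816894531, 152.42056274414062), 42.59741973876953)
[(0.83, array([ 842.43166171, -106.1694211 ,   25.        ])), (0.62, array([733.1666543 , -64.50070527,  25.        ])), (0.42, array([ 681.17163407, -164.04312212,   25.        ]))]
```

View pics/w7.png

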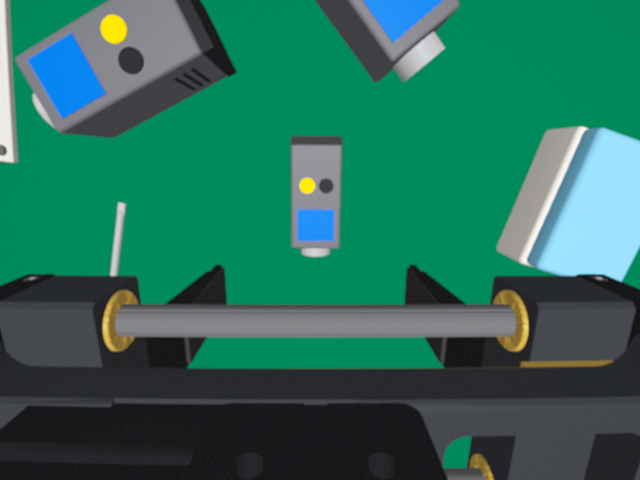

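The module is at (193,319), still lying flat and aligned. I'll regrip at the extreme port end with a medium force.

```bash
python3 -m inch '[[[-0.03,0.02,0.9],0,-1],[[0,0,0.9],0,-1],[[0,0,0.64],0,-0.2],[[0,0,0],0,0.1],[[0,0,0],0,0.15],[[0,0,0],0,0.156],[[0,0,0],0,0.157],[[0,0,0],0,0.157],[[0,0,0],0,0.157],[[0,0,0],0,0.157]]'
python3 -m inch '[[[0.01,0,-0.05],0,0.157],[[0.01,0,-0.05],0,0.157],[[0.02,0,-0.05],0,0.157],[[0.02,0,-0.05],0,0.157],[[0.02,0,-0.05],0,0.157],[[0,0,0],0,0.157],[[0,0,0],0,0.157],[[0,0,0],0,0.157],[[0,0,0],0,0.157],[[0,0,0],0,0.157]]'
python3 - <<'E'
from h import *
go(600,-190,8)
p=eyes.read_camera("scene")
for r in eyes.cut_out("module",p):
    a=np.argwhere(r["mask"]); 
    if abs(r["centre"][1]-244)<20 and r["centre"][0]<250:print(r["score"],a.min(0),a.max(0))
E
```

```text
t: 16.05
eef_pos: [595.1, -193.8, 8.3]
tcp_rot: [-3.141, 0.0, 0.3]
ft_force: [-0.0, 2.5, 1.7]
opening: 0.42
grip_force: 1.3
t: 17.3
eef_pos: [599.9, -192.7, 23.2]
tcp_rot: [3.142, 0.0, 0.3]
ft_force: [-1.4, -0.4, -2.0]
opening: 0.423
grip_force: 2.2
t 17.3 pos [ 599.9 -192.7   23.2] yaw 17.17 units tool [ 0.015 -0.042  0.253] F [-1.4 -0.4 -2. ] grip 2.2049708291888237 open 0.4231301198310959 
0.93 [208 232] [251 252]
```

```bash
cat >> h.py <<'E'
def col(p,which,box):
    r0,r1,c0,c1=box; h=cv2.cvtColor(p["pixels"][r0:r1,c0:c1],cv2.COLOR_RGB2HSV).astype(int)
    m={"y":(abs(h[...,0]-25)<8)&(h[...,1]>140)&(h[...,2]>110),"b":(abs(h[...,0]-112)<12)&(h[...,1]>140)&(h[...,2]>90)}[which]
    a=np.argwhere(m); return len(a),(a.mean(0)+[r0,c0]).round(1) if len(a) else None
def tilt(p,yaw=17.2,foot=(676.7,-170),box=(195,260,225,262)):
    # pivot = back foot edge; axis u towards port side (horizontal)
    u=-np.array([np.cos(np.radians(yaw)),np.sin(np.radians(yaw)),0]);k=np.array([0,0,1.])
    print("yellow",col(p,"y",box),"blue",col(p,"b",box))
    n=np.array([-u[1],u[0],0])
    for f in range(0,91,15):
        c,s=np.cos(np.radians(f)),np.sin(np.radians(f)); zz=c*u+s*k; xx=s*u-c*k  # module z, module +x(back)
        O=np.array([*foot,0]); P=lambda h,x,y=0:O+h*zz+(x-25)*xx
        print(f,proj(p,[P(40,-25),P(72,-25),P(0,-25),P(0,25),P(100,0)])[:,::-1].round(1).tolist())
E
python3 - <<'E'
from h import *
p=eyes.read_camera("scene"); tilt(p)
m=p["pixels"][:,236:246].mean((1,2)); print(m[205:256].round().astype(int).tolist())
E
```

```text
yellow (18, array([225.5, 244.2])) blue (129, array([214.5, 242.2]))
0 [[224.9, 241.6], [214.4, 242.9], [238.6, 239.9], [251.6, 242.7], [212.2, 245.2]]
15 [[227.4, 240.5], [214.7, 241.3], [243.5, 239.5], [251.6, 242.7], [208.5, 243.6]]
30 [[231.6, 239.6], [217.7, 239.8], [249.1, 239.2], [251.6, 242.7], [207.7, 241.8]]
45 [[237.4, 238.8], [223.2, 238.5], [254.9, 239.3], [251.6, 242.7], [209.9, 240.0]]
60 [[244.2, 238.4], [230.9, 237.4], [260.4, 239.5], [251.6, 242.7], [215.1, 238.3]]
75 [[251.6, 238.2], [240.2, 236.7], [265.3, 240.0], [251.6, 242.7], [223.2, 236.9]]
90 [[259.0, 238.4], [250.5, 236.4], [269.1, 240.6], [251.6, 242.7], [233.6, 235.9]]
[66, 69, 84, 99, 105, 121, 125, 125, 126, 126, 126, 126, 126, 126, 116, 104, 101, 101, 107, 110, 107, 107, 106, 105, 102, 101, 102, 101, 102, 102, 102, 100, 80, 48, 33, 27, 24, 24, 24, 24, 24, 24, 24, 24, 24, 26, 41, 61, 67, 67, 67]
```

The projection model matches tilt 0, so about 2 N just slides. I'll go back down and use about 8 N.

```bash
python3 -m inch '[[[0,0,0],0,0.1],[[-0.08,0,0.1],0,0.1],[[0,0,0.17],0,0.1],[[0,0,0],0,0.15],[[0,0,0],0,0.158],[[0,0,0],0,0.1585],[[0,0,0],0,0.1585],[[0,0,0],0,0.1585],[[0,0,0],0,0.1585],[[0,0,0],0,0.1585]]'
python3 -m inch '[[[0.01,0,-0.05],0,0.1585],[[0.01,0,-0.05],0,0.1585],[[0.02,0,-0.05],0,0.1585],[[0.02,0,-0.05],0,0.1585],[[0.02,0,-0.05],0,0.1585],[[0.02,0,-0.05],0,0.1585],[[0,0,0],0,0.1585],[[0,0,0],0,0.1585],[[0,0,0],0,0.1585],[[0,0,0],0,0.1585]]'
python3 - <<'E'
from h import *
go(600,-190,8)
p=eyes.read_camera("scene"); tilt(p)
m=p["pixels"][:,236:246].mean((1,2)); print(m[205:256].round().astype(int).tolist())
E
```

```text
t: 18.7
eef_pos: [595.3, -194.1, 7.0]
tcp_rot: [3.141, -0.0, 0.3]
ft_force: [1.5, -0.8, -3.5]
opening: 0.42
grip_force: 4.5
t: 19.95
eef_pos: [601.0, -192.4, 25.0]
tcp_rot: [3.142, 0.0, 0.3]
ft_force: [-0.0, -0.3, -2.6]
opening: 0.42
grip_force: 3.8
t 19.95 pos [ 601.  -192.4   25. ] yaw 17.16 units tool [-0.004 -0.042  0.283] F [-0.  -0.3 -2.6] grip 3.843400664627552 open 0.420381059367345 
yellow (17, array([226.6, 243.9])) blue (133, array([214.6, 241.7]))
0 [[224.9, 241.6], [214.4, 242.9], [238.6, 239.9], [251.6, 242.7], [212.2, 245.2]]
15 [[227.4, 240.5], [214.7, 241.3], [243.5, 239.5], [251.6, 242.7], [208.5, 243.6]]
30 [[231.6, 239.6], [217.7, 239.8], [249.1, 239.2], [251.6, 242.7], [207.7, 241.8]]
45 [[237.4, 238.8], [223.2, 238.5], [254.9, 239.3], [251.6, 242.7], [209.9, 240.0]]
60 [[244.2, 238.4], [230.9, 237.4], [260.4, 239.5], [251.6, 242.7], [215.1, 238.3]]
75 [[251.6, 238.2], [240.2, 236.7], [265.3, 240.0], [251.6, 242.7], [223.2, 236.9]]
90 [[259.0, 238.4], [250.5, 236.4], [269.1, 240.6], [251.6, 242.7], [233.6, 235.9]]
[67, 81, 119, 117, 109, 122, 128, 128, 128, 128, 129, 128, 128, 128, 124, 116, 105, 104, 105, 109, 116, 114, 114, 113, 109, 105, 105, 105, 105, 105, 106, 105, 105, 103, 73, 44, 33, 27, 24, 24, 24, 24, 24, 24, 24, 24, 34, 59, 67, 67, 67]
```

It's pivoting now, at roughly 9–10° of tilt. I'll continue the arc with slightly more grip.

```bash
python3 -m inch '[[[0,0,0],0,0.16],[[0.08,0,-0.12],0,0.161],[[0.09,0,-0.12],0,0.161],[[0.1,0,-0.11],0,0.161],[[0.05,0,-0.05],0,0.161],[[0.06,0,-0.05],0,0.161],[[0,0,0],0,0.161],[[0,0,0],0,0.161],[[0,0,0],0,0.161],[[0,0,0],0,0.161]]'
python3 - <<'E'
from h import *
go(600,-190,8)
p=eyes.read_camera("scene"); tilt(p)
m=p["pixels"][:,236:246].mean((1,2)); print(m[205:270].round().astype(int).tolist())
E
```

```text
t: 21.25
eef_pos: [622.8, -185.7, 52.1]
tcp_rot: [3.141, -0.0, 0.299]
ft_force: [-0.1, 0.0, -0.5]
opening: 0.419
grip_force: 6.6
t 21.25 pos [ 622.8 -185.7   52.1] yaw 17.16 units tool [-0.385 -0.043  0.734] F [-0.1  0.  -0.5] grip 6.5658435970544815 open 0.41937115516994955 
yellow (22, array([232.5, 242.3])) blue (163, array([218.5, 239.5]))
0 [[224.9, 241.6], [214.4, 242.9], [238.6, 239.9], [251.6, 242.7], [212.2, 245.2]]
15 [[227.4, 240.5], [214.7, 241.3], [243.5, 239.5], [251.6, 242.7], [208.5, 243.6]]
30 [[231.6, 239.6], [217.7, 239.8], [249.1, 239.2], [251.6, 242.7], [207.7, 241.8]]
45 [[237.4, 238.8], [223.2, 238.5], [254.9, 239.3], [251.6, 242.7], [209.9, 240.0]]
60 [[244.2, 238.4], [230.9, 237.4], [260.4, 239.5], [251.6, 242.7], [215.1, 238.3]]
75 [[251.6, 238.2], [240.2, 236.7], [265.3, 240.0], [251.6, 242.7], [223.2, 236.9]]
90 [[259.0, 238.4], [250.5, 236.4], [269.1, 240.6], [251.6, 242.7], [233.6, 235.9]]
[66, 82, 148, 173, 174, 150, 120, 114, 128, 132, 132, 133, 132, 132, 133, 133, 133, 133, 133, 129, 117, 111, 110, 110, 112, 123, 132, 135, 135, 132, 125, 114, 110, 110, 110, 110, 110, 110, 111, 111, 108, 89, 55, 40, 33, 26, 34, 60, 67, 68, 67, 68, 67, 67, 68, 68, 67, 67, 68, 67, 68, 68, 68, 68, 68]
```

```bash
python3 -m inch '[[[0.13,0,-0.08],0,0.161],[[0.14,0,-0.07],0,0.161],[[0.14,0,-0.06],0,0.161],[[0.15,0,-0.04],0,0.161],[[0.15,0,-0.02],0,0.161],[[0.15,0,-0.01],0,0.161],[[0,0,0],0,0.161],[[0,0,0],0,0.161],[[0,0,0],0,0.161],[[0,0,0],0,0.161]]'
python3 - <<'E'
from h import *
go(600,-190,8)
p=eyes.read_camera("scene"); tilt(p,box=(195,275,225,262))
m=p["pixels"][:,236:246].mean((1,2)); print(m[205:280].round().astype(int).tolist())
E
```

```text
t: 22.55
eef_pos: [672.1, -170.4, 69.0]
tcp_rot: [3.141, -0.0, 0.299]
ft_force: [-0.3, 1.4, 5.3]
opening: 0.42
grip_force: 7.3
t 22.55 pos [ 672.1 -170.4   69. ] yaw 17.15 units tool [-1.244 -0.043  1.017] F [-0.3  1.4  5.3] grip 7.322069853544235 open 0.42031131689043033 
yellow (30, array([254.7, 236.8])) blue (163, array([233.5, 237.1]))
0 [[224.9, 241.6], [214.4, 242.9], [238.6, 239.9], [251.6, 242.7], [212.2, 245.2]]
15 [[227.4, 240.5], [214.7, 241.3], [243.5, 239.5], [251.6, 242.7], [208.5, 243.6]]
30 [[231.6, 239.6], [217.7, 239.8], [249.1, 239.2], [251.6, 242.7], [207.7, 241.8]]
45 [[237.4, 238.8], [223.2, 238.5], [254.9, 239.3], [251.6, 242.7], [209.9, 240.0]]
60 [[244.2, 238.4], [230.9, 237.4], [260.4, 239.5], [251.6, 242.7], [215.1, 238.3]]
75 [[251.6, 238.2], [240.2, 236.7], [265.3, 240.0], [251.6, 242.7], [223.2, 236.9]]
90 [[259.0, 238.4], [250.5, 236.4], [269.1, 240.6], [251.6, 242.7], [233.6, 235.9]]
[28, 31, 34, 51, 60, 60, 60, 64, 77, 86, 71, 77, 106, 119, 118, 121, 129, 128, 107, 90, 91, 85, 83, 90, 99, 101, 101, 102, 102, 102, 103, 103, 103, 103, 96, 86, 82, 81, 82, 91, 109, 118, 120, 114, 99, 86, 81, 81, 81, 81, 81, 81, 81, 78, 48, 32, 34, 60, 67, 68, 67, 68, 68, 68, 67, 68, 68, 68, 68, 68, 68, 68, 71, 73, 75]
```

```bash
python3 -m inch '[[[0.12,0,-0.03],0,0.161],[[0.12,0,0],0,0.161],[[0.12,0,0],0,0.161],[[0.12,0,0.01],0,0.161],[[0.05,0,0.02],0,0.161],[[0,0,0],0,0.161],[[0,0,0],0,0.161],[[0,0,0],0,0.161],[[0,0,0],0,0.161],[[0,0,0],0,0.161]]'
python3 - <<'E'
from h import *
go(600,-190,8)
p=eyes.read_camera("scene"); tilt(p,box=(195,275,228,250))
m=p["pixels"][:,234:240].mean((1,2)); print(m[205:280].round().astype(int).tolist())
E
```

```text
t: 23.85
eef_pos: [702.7, -161.0, 69.3]
tcp_rot: [3.141, -0.001, 0.3]
ft_force: [0.4, 2.3, 5.0]
opening: 0.421
grip_force: 6.8
t 23.85 pos [ 702.7 -161.    69.3] yaw 17.16 units tool [-1.778 -0.043  1.021] F [0.4 2.3 5. ] grip 6.8367429077625275 open 0.4206343472944794 
yellow (23, array([258.7, 239.6])) blue (141, array([245.5, 235.8]))
0 [[224.9, 241.6], [214.4, 242.9], [238.6, 239.9], [251.6, 242.7], [212.2, 245.2]]
15 [[227.4, 240.5], [214.7, 241.3], [243.5, 239.5], [251.6, 242.7], [208.5, 243.6]]
30 [[231.6, 239.6], [217.7, 239.8], [249.1, 239.2], [251.6, 242.7], [207.7, 241.8]]
45 [[237.4, 238.8], [223.2, 238.5], [254.9, 239.3], [251.6, 242.7], [209.9, 240.0]]
60 [[244.2, 238.4], [230.9, 237.4], [260.4, 239.5], [251.6, 242.7], [215.1, 238.3]]
75 [[251.6, 238.2], [240.2, 236.7], [265.3, 240.0], [251.6, 242.7], [223.2, 236.9]]
90 [[259.0, 238.4], [250.5, 236.4], [269.1, 240.6], [251.6, 242.7], [233.6, 235.9]]
[20, 20, 21, 21, 22, 21, 21, 21, 23, 22, 21, 22, 32, 33, 36, 59, 68, 68, 66, 64, 90, 108, 92, 109, 161, 173, 158, 151, 150, 142, 109, 92, 91, 86, 80, 86, 98, 101, 101, 101, 101, 101, 101, 100, 101, 100, 88, 78, 77, 77, 79, 85, 86, 84, 80, 77, 77, 77, 77, 77, 77, 77, 76, 75, 63, 39, 33, 52, 65, 69, 72, 77, 83, 87, 92]
```

It's essentially upright now. I'll release so it settles on its foot, lower, and grip firmly around mid-height.

```bash
python3 -m inch '[[[0,0,0],0,0.15],[[0,0,0],0,0.14],[[0,0,0],0,0.1],[[0,0,0],0,-0.1],[[0,0,0],0,-0.1],[[0,0,0.25],0,-0.1],[[0,0,0.25],0,-0.1],[[0,0,0],0,0.1],[[0,0,0],0,0.3],[[0,0,0],0,0.5]]'
python3 - <<'E'
from h import *
go(600,-190,8)
p=eyes.read_camera("scene"); tilt(p,box=(195,275,228,250))
m=p["pixels"][:,234:240].mean((1,2)); print(m[215:280].round().astype(int).tolist())
cv2.imwrite("pics/s8.png",cv2.resize(p["pixels"][170:290,190:310],None,fx=4,fy=4)[:,:,::-1])
E
```

```text
t: 25.15
eef_pos: [702.2, -160.9, 38.5]
tcp_rot: [-3.141, 0.001, 0.3]
ft_force: [-0.7, 0.0, -6.1]
opening: 0.417
grip_force: 30.0
t 25.15 pos [ 702.2 -160.9   38.5] yaw 17.17 units tool [-1.771 -0.04   0.509] F [-0.7  0.  -6.1] grip 29.999258816242218 open 0.41666995918625566 
yellow (15, array([268.5, 239.7])) blue (109, array([259.5, 235.2]))
0 [[224.9, 241.6], [214.4, 242.9], [238.6, 239.9], [251.6, 242.7], [212.2, 245.2]]
15 [[227.4, 240.5], [214.7, 241.3], [243.5, 239.5], [251.6, 242.7], [208.5, 243.6]]
30 [[231.6, 239.6], [217.7, 239.8], [249.1, 239.2], [251.6, 242.7], [207.7, 241.8]]
45 [[237.4, 238.8], [223.2, 238.5], [254.9, 239.3], [251.6, 242.7], [209.9, 240.0]]
60 [[244.2, 238.4], [230.9, 237.4], [260.4, 239.5], [251.6, 242.7], [215.1, 238.3]]
75 [[251.6, 238.2], [240.2, 236.7], [265.3, 240.0], [251.6, 242.7], [223.2, 236.9]]
90 [[259.0, 238.4], [250.5, 236.4], [269.1, 240.6], [251.6, 242.7], [233.6, 235.9]]
[21, 21, 22, 24, 23, 22, 21, 22, 22, 22, 22, 27, 31, 33, 44, 62, 67, 68, 74, 97, 114, 88, 100, 166, 193, 197, 198, 198, 198, 195, 188, 170, 133, 114, 108, 102, 100, 101, 100, 98, 74, 76, 77, 77, 76, 76, 76, 76, 72, 63, 58, 60, 65, 62, 58, 59, 58, 58, 59, 60, 63, 60, 66, 83, 91]
```

View pics/s8.png

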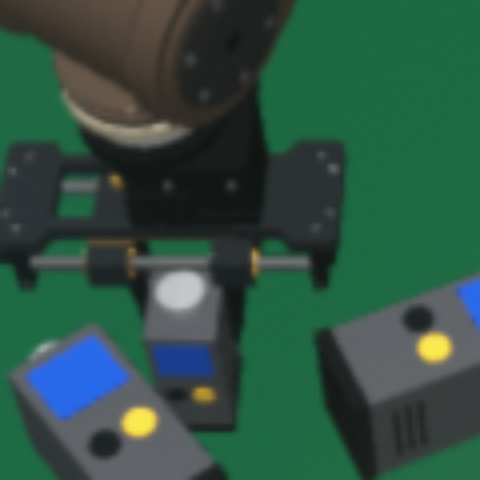

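The picture shows the module standing: port up at (180,290), screen at (183,360) facing away from the robot. I'll fit its tilt numerically before turning it.

```bash
cat > fit.py <<'E'
from h import *
from scipy.optimize import least_squares
p=eyes.read_camera("scene")
obs=np.array([242.5,255,260.,268.7,276.7]) # port top, top front edge, blue, yellow, foot front
a=np.radians(17.2);u=-np.array([np.cos(a),np.sin(a),0]);k=np.array([0,0,1.])
def rows(v):
    f,s,z=v;c,si=np.cos(f),np.sin(f);zz=c*u+si*k;xx=si*u-c*k
    O=np.array([676.7,-170,z])-s*u
    return proj(p,[O+h*zz+(x-25)*xx for h,x in((100,0),(90,-25),(72,-25),(40,-25),(0,-25))])[:,1]
for z in (0,5):
  r=least_squares(lambda v:rows([v[0],v[1],z])-obs,[1.5,10]);print(z,np.degrees(r.x[0]),r.x[1],r.fun.round(1))
E
python3 fit.py
```

```text
0 91.9979298548429 21.20748284812237 [ 0.4  0.2 -0.2 -0.9  0.5]
5 92.22336286490795 24.390704636199576 [ 0.4  0.2 -0.2 -0.9  0.5]
```

Tilt is about 92°, so it's upright. The grip sits near the back edge, so I'll recentre by 17 mm, regrip and lift.

```bash
python3 -m inch '[[[0,0,0],0,0.0],[[0,0,0],0,0.0],[[0.14,0,0],0,0],[[0.14,0,0],0,0.0],[[0,0,0],0,0.3],[[0,0,0],0,0.5],[[0,0,0],0,0.5],[[0,0,-0.4],0,0.5],[[0,0,-0.8],0,0.5],[[0,0,-0.8],0,0.5]]'
python3 - <<'E'
from h import *
go(627,160,150)
p=eyes.read_camera("scene"); save(p,"s9.png")
im=p["pixels"]; print(col(p,"y",(225,290,215,245)),col(p,"b",(215,290,215,250)))
cv2.imwrite("pics/s9c.png",cv2.resize(im[150:290,170:310],None,fx=4,fy=4)[:,:,::-1])
print([(r["score"],r["centre"]) for r in eyes.spot_point("module",p)][:4])
E
```

```text
t: 26.5
eef_pos: [717.6, -156.0, 158.9]
tcp_rot: [-3.14, 0.002, 0.299]
ft_force: [0.8, 0.7, -5.8]
opening: 0.421
grip_force: 30.0
t 26.5 pos [ 717.6 -156.   158.9] yaw 17.15 units tool [ 0.11  -5.477  0.149] F [ 0.8  0.7 -5.8] grip 29.99923199415207 open 0.42085333650339934 
(68, array([262.1, 227.2])) (189, array([236. , 224.5]))
[(0.86, [272.4, 274.5]), (0.71, [236.2, 231.6]), (0.69, [302.2, 240.0])]
```

```bash
cat > m.py <<'E'
from h import *
p=eyes.read_camera("scene")
s=env.state();t=s["eef_pos"];a=s["tcp_rot"][2];d=np.array([np.cos(a),np.sin(a),0])
b=t[2]-38.5
for off in(-10,0,10):
    print(off,proj(p,[t*[1,1,0]+[0,0,b+h]+d*(off+25) for h in(90,72,40,0)])[:,::-1].round(1).tolist())
E
python3 m.py
python3 -m inch '[[[0.02,-0.9,0],0,0.5],[[0.02,-0.92,0],0,0.5],[[0.02,-0.92,0],0,0.5],[[0.02,-0.92,0],0,0.5],[[0.02,-0.92,0],0,0.5],[[0.02,-0.9,0],0,0.5],[[0,0,0],0,0.5],[[0,0,0],0,0.5],[[0,0,0],0,0.5],[[0,0,0],0,0.5]]'
python3 - <<'E'
from h import *
go(632.5,161.3,150)
p=eyes.read_camera("wrist"); save(p,"w10.png")
for n,z in (("dock",0),("pad",0),("index_rail",100)):
    print(n,[(round(r["score"],2),r["centre"],at(p,r["centre"],z).round(1)) for r in eyes.spot_point(n,p)[:2]])
for n,z in (("pad",92),):
  for r in eyes.cut_out(n,p)[:2]:
    c=max(cv2.findContours(r["mask"].astype(np.uint8),0,2)[0],key=cv2.contourArea)
    w=np.array([at(p,(q[0][1],q[0][0]),z)[:2] for q in c],np.float32)
    print(n,r["score"],r["centre"],cv2.minAreaRect(w))
E
python3 m.py; cd pics
```

```text
-10 [[212.3, 226.8], [218.1, 228.2], [228.1, 230.4], [240.0, 233.1]]
0 [[216.2, 226.3], [222.0, 227.6], [231.9, 229.9], [243.8, 232.6]]
10 [[220.1, 225.7], [225.9, 227.1], [235.8, 229.4], [247.6, 232.1]]
t: 27.9
eef_pos: [628.6, 159.2, 158.4]
tcp_rot: [3.142, 0.001, 0.298]
ft_force: [0.7, -0.2, -5.8]
opening: 0.417
grip_force: 30.0
t 27.9 pos [628.6 159.2 158.4] yaw 17.08 units tool [ 0.073 -0.014  0.14 ] F [ 0.7 -0.2 -5.8] grip 29.999125599861145 open 0.4169436131443993 
dock [(0.73, [217.0, 307.6], array([635.9, 168.3,   0. ]))]
pad []
index_rail [(0.66, [145.3, 260.7], array([689.1, 213.8, 100. ]))]
pad 0.64 [174.3, 312.4] ((691.233642578125, 181.22854614257812), (49.39509582519531, 76.91547393798828), 8.969405174255371)
-10 [[215.1, 393.6], [220.9, 392.8], [230.9, 391.3], [242.8, 389.6]]
0 [[219.0, 394.0], [224.8, 393.1], [234.8, 391.7], [246.6, 390.0]]
10 [[223.0, 394.3], [228.8, 393.5], [238.7, 392.0], [250.5, 390.3]]
```

View pics/w10.png

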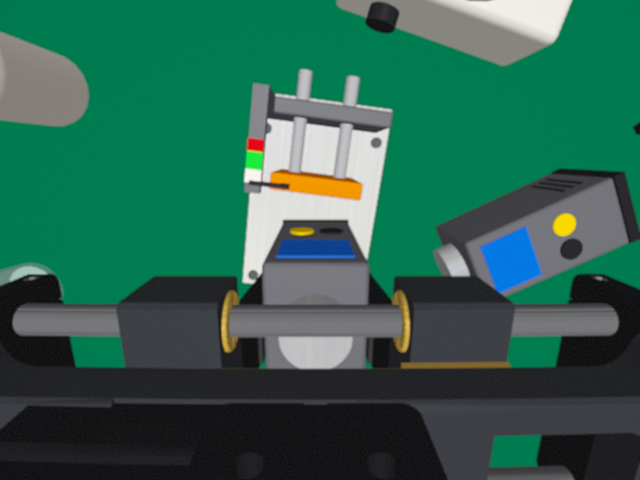

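The wrist view shows the module held upright with its screen ahead at (315,249). The dock's pad is at (316,185), the rail marks run from (255,145) red to (253,178) white, and the pointer rests at white. I'll fit both poses.

```bash
cat > fit2.py <<'E'
from h import *
from scipy.optimize import least_squares
p=eyes.read_camera("wrist"); s=env.state();T=s["eef_pos"];a=s["tcp_rot"][2]
d=np.array([np.cos(a),np.sin(a),0]);n=np.array([-np.sin(a),np.cos(a),0]);k=np.array([0,0,1.])
# module: front edge +d ; params off, height of underside below TCP, tilt(top towards +d), lateral
def mod(v):
    off,b,f,l=v;zz=np.cos(f)*k+np.sin(f)*d;fw=np.cos(f)*d-np.sin(f)*k
    O=T-k*b+off*d+l*n
    return proj(p,[O+90*zz+25*fw+20*n,O+90*zz+25*fw-20*n,O+25*fw+20*n,O+25*fw-20*n])
obs=np.array([[264,258],[370,258],[284,221.5],[347,221.5]])
r=least_squares(lambda v:(mod(v)-obs).ravel(),[0,38,0,0]);print("off,b,tilt,lat",r.x[:2],np.degrees(r.x[2]),r.x[3],"res",r.fun.round(1))
# dock
pts=np.array([[92,47,100],[110,-60,6],[-70,60,6],[32,47,100]]);ob=np.array([[254,84],[392,109],[243,283],[244.5,192]])
def dk(v):
    c,si=np.cos(v[2]),np.sin(v[2]);R=np.array([[c,-si,0],[si,c,0],[0,0,1]]);return proj(p,pts@R.T+[v[0],v[1],0])
q=least_squares(lambda v:(dk(v)-ob).ravel(),[632,161,.17],loss="soft_l1");print("dock",q.x[:2],np.degrees(q.x[2]),(dk(q.x)-ob).round(1).tolist())
E
python3 fit2.py
```

```text
off,b,tilt,lat [ 1.81012701 42.89668052] 1.7875511698370168 -1.359012822877036 res [-0.3 -0.  -0.3  0.   0.5 -0.   0.5  0. ]
dock [634.02409926 165.29297362] 9.995255982755836 [[-1.3, 12.0], [0.6, 0.0], [-0.1, -1.1], [0.6, -0.8]]
```

```bash
R='x'; python3 -m inch '[[[0,0,0],-1,0.5],[[0,0,0],-1,0.5],[[0,0,0],-1,0.5],[[0,0,0],-1,0.5],[[0,0,0],-1,0.5],[[0,0,0],-1,0.5],[[0,0,0],-1,0.5],[[0,0,0],-1,0.5],[[0,0,0],-1,0.5],[[0,0,0],-1,0.5]]'
python3 -m inch '[[[0,0,0],-1,0.5],[[0,0,0],-1,0.5],[[0,0,0],-1,0.5],[[0,0,0],-1,0.5],[[0,0,0],-1,0.5],[[0,0,0],-1,0.5],[[0,0,0],-1,0.5],[[0,0,0],-1,0.5],[[0,0,0],-1,0.5],[[0,0,0],-1,0.5]]'
python3 -m inch '[[[0,0,0],-1,0.5],[[0,0,0],-1,0.5],[[0,0,0],-1,0.5],[[0,0,0],-1,0.5],[[0,0,0],-1,0.5],[[0,0,0],-1,0.5],[[0,0,0],-1,0.5],[[0,0,0],-1,0.5],[[0,0,0],-1,0.5],[[0,0,0],-1,0.5]]'
python3 -m inch '[[[0,0,0],-1,0.5],[[0,0,0],-1,0.5],[[0,0,0],-1,0.5],[[0,0,0],-1,0.5],[[0,0,0],-0.6,0.5],[[0,0,0],0,0.5],[[0,0,0],0,0.5],[[0,0,0],0,0.5],[[0,0,0],0,0.5],[[0,0,0],0,0.5]]'
python3 - <<'E'
from h import *
go(623.7,161.3,54,190)
E
```

```text
t: 29.5
eef_pos: [628.4, 160.3, 158.9]
tcp_rot: [3.141, 0.0, 1.175]
ft_force: [0.1, -0.8, -6.3]
opening: 0.42
grip_force: 30.0
t: 30.75
eef_pos: [628.4, 160.3, 158.9]
tcp_rot: [3.141, 0.0, 2.048]
ft_force: [0.4, -0.1, -6.7]
opening: 0.419
grip_force: 30.0
t: 32.0
eef_pos: [628.4, 160.3, 158.9]
tcp_rot: [3.142, 0.0, 2.92]
ft_force: [0.2, -0.2, -5.4]
opening: 0.421
grip_force: 30.0
t: 33.25
eef_pos: [628.4, 160.3, 158.8]
tcp_rot: [-3.141, 0.0, -2.964]
ft_force: [-0.9, -0.2, -5.5]
opening: 0.421
grip_force: 30.0
t 33.25 pos [628.4 160.3 158.8] yaw -169.85 units tool [0.074 0.031 1.747] F [-0.9 -0.2 -5.5] grip 29.999171197414398 open 0.42148161296448994 ('turn units', np.float64(-71.97))
```

```bash
python3 -m inch '[[[0.07,0.03,0.3],0,0.5],[[0,0,0.4],0,0.5],[[0,0,0.4],0,0.5],[[0,0,0.3],0,0.5],[[0,0,0.2],0,0.5],[[0,0,0.15],0,0.5],[[0,0,0],0,0.5],[[0,0,0],0,0.5],[[0,0,0],0,0.5],[[0,0,0],0,0.5]]'
python3 - <<'E'
from h import *
from scipy.optimize import least_squares
go(623.7,161.3,49)
p=eyes.read_camera("top")
pts=np.array([[-70,60,6],[-70,-60,6],[110,-60,6.]]);ob=np.array([[240.5,269.8],[284,261.7],[272.7,196.7]])
def dk(v):
    c,si=np.cos(v[2]),np.sin(v[2]);R=np.array([[c,-si,0],[si,c,0],[0,0,1]]);return proj(p,pts@R.T+[v[0],v[1],0])
q=least_squares(lambda v:(dk(v)-ob).ravel(),[632,161,.17]);print("dock top",q.x[:2],np.degrees(q.x[2]),q.fun.round(1))
# scene: orange pad top-edge extents
s=eyes.read_camera("scene");h=cv2.cvtColor(s["pixels"],cv2.COLOR_RGB2HSV);m=(h[...,0]<14)&(h[...,0]>4)&(h[...,1]>170)&(h[...,2]>90);m[:,:360]=0;m[:,420:]=0;m[:240]=0;m[300:]=0
b=np.argwhere(m);print("orange",b.min(0),b.max(0),len(b))
c,si=np.cos(np.radians(10)),np.sin(np.radians(10));R=np.array([[c,-si,0],[si,c,0],[0,0,1]])
pp=np.array([[47,32,92],[47,-32,92],[47,32,20],[47,-32,20],[35,32,92],[35,-32,92]]);print(proj(s,pp@R.T+[633.5,163,0]).round(1).tolist())
for rr in range(b.min(0)[0],b.max(0)[0]+1): w=np.where(m[rr])[0]; print(rr,w.min() if len(w) else 0,w.max() if len(w) else 0,end="; ")
E
```

```text
t: 34.5
eef_pos: [624.1, 161.3, 54.2]
tcp_rot: [-3.141, 0.001, -2.964]
ft_force: [-0.2, 0.4, -5.6]
opening: 0.421
grip_force: 30.0
t 34.5 pos [624.1 161.3  54.2] yaw -169.83 units tool [0.006 0.001 0.087] F [-0.2  0.4 -5.6] grip 29.999113082885742 open 0.4206103724055399 
dock top [633.72057147 163.54161475] 9.422918738630887 [ 0.1 -0.2  0.   0.  -0.1  0.2]
orange [260 373] [284 407] 512
[[402.8, 266.7], [372.2, 263.7], [399.3, 285.5], [370.2, 282.5], [403.1, 262.1], [372.7, 259.1]]
260 378 381; 261 375 391; 262 374 401; 263 374 403; 264 374 402; 265 374 402; 266 374 402; 267 374 402; 268 374 402; 269 374 402; 270 374 407; 271 374 401; 272 374 401; 273 374 401; 274 373 401; 275 373 400; 276 373 400; 277 373 400; 278 373 400; 279 373 400; 280 373 399; 281 373 399; 282 381 399; 283 389 399; 284 399 399;
```

The dock pose is confirmed at about (633.6, 163.4), yaw about 9.8°. I'll lower gently to contact.

```bash
python3 -m inch '[[[0,0,0.02],0,0.5],[[0,0,0.02],0,0.5],[[0,0,0.02],0,0.5],[[0,0,0.02],0,0.5],[[0,0,0.02],0,0.5],[[0,0,0],0,0.5],[[0,0,0],0,0.5],[[0,0,0],0,0.5],[[0,0,0],0,0.5],[[0,0,0],0,0.5]]'
```

```text
t: 35.85
eef_pos: [623.9, 161.3, 47.8]
tcp_rot: [-3.142, 0.0, -2.964]
ft_force: [-0.1, -0.6, -5.1]
opening: 0.42
grip_force: 30.0
```

```bash
python3 -m inch '[[[0,0,0.02],0,0.5],[[0,0,0.02],0,0.5],[[0,0,0.015],0,0.5],[[0,0,0],0,0.5],[[0,0,0],0,0.5],[[0,0,0],0,0.5],[[0,0,0],0,0.5],[[0,0,0],0,0.5],[[0,0,0],0,0.5],[[0,0,0],0,0.5]]'
```

```text
t: 37.1
eef_pos: [624.0, 161.3, 44.6]
tcp_rot: [-3.142, 0.0, -2.964]
ft_force: [-2.6, 0.0, 0.5]
opening: 0.421
grip_force: 30.0
```

```bash
python3 -m inch '[[[0,0,0],0,0.08],[[0,0,0],0,0.05],[[0,0,0],0,0.4],[[0,0,0],0,0.5],[[0,0,0],0,0.5],[[-0.03,0,0],0,0.5],[[-0.04,0,0],0,0.5],[[-0.05,0,0],0,0.5],[[-0.05,0,0],0,0.5],[[-0.03,0,0],0,0.5]]'
python3 - <<'E'
from h import *
c,s=np.cos(np.radians(10)),np.sin(np.radians(10));P=env.state()["eef_pos"]-[633.6,163.4,0]
print("dock xy",P[0]*c+P[1]*s,-P[0]*s+P[1]*c); go(0,0,0)
E
```

```text
t: 38.35
eef_pos: [635.9, 163.4, 44.6]
tcp_rot: [-3.142, -0.0, -2.964]
ft_force: [-6.1, -0.5, 5.7]
opening: 0.421
grip_force: 30.0
dock xy 2.275306086137894 -0.3572305265957869
t 38.35 pos [635.9 163.4  44.6] yaw -169.84 units tool [10.913 -0.811  0.743] F [-6.1 -0.5  5.7] grip 30.000620484352112 open 0.4207208109671207
```

```bash
python3 -m inch '[[[0,0,-0.004],0,0.5],[[-0.03,0,0],0,0.5],[[-0.03,0,0],0,0.5],[[-0.02,0,0],0,0.5],[[-0.02,0,0],0,0.5],[[-0.02,0,0],0,0.5],[[0,0,0],0,0.5],[[0,0,0],0,0.5],[[0,0,0],0,0.5],[[0,0,0],0,0.5]]'
cat > q.py <<'E'
from h import *
c,s=np.cos(np.radians(10)),np.sin(np.radians(10));st=env.state();P=st["eef_pos"]-[633.6,163.4,0];F=st["ft_force"]
print("dock xy",P[0]*c+P[1]*s,-P[0]*s+P[1]*c,"Fdock",F[0]*c+F[1]*s,F[2],st["eef_pos"][2])
p=eyes.read_camera("scene");h=cv2.cvtColor(p["pixels"],cv2.COLOR_RGB2HSV)
m=(h[...,0]<14)&(h[...,0]>4)&(h[...,1]>170)&(h[...,2]>90);m[:,:360]=0;m[:,420:]=0;m[:240]=0;m[300:]=0
b=np.argwhere(m);print("orange mean/min/max",b.mean(0).round(2),b.min(0),b.max(0))
g=(abs(h[...,0].astype(int)-62)<8)&(h[...,1]>190)&(h[...,2]>150);g[:,:395]=0;g[:,425:]=0;b=np.argwhere(g[240:300]);print("green",len(b),(b.mean(0)+[240,0]).round(1) if len(b) else "")
R=np.array([[c,-s,0],[s,c,0],[0,0,1]])
print("pointer tip d=0,5,8.3,13,20:",proj(p,np.array([[41+d,42,94] for d in(0,5,8.3,13,20)])@R.T+[633.6,163.4,0]).round(1).tolist())
E
python3 q.py
```

```text
t: 39.6
eef_pos: [642.7, 164.7, 44.6]
tcp_rot: [-3.142, -0.0, -2.964]
ft_force: [0.1, -0.2, -5.0]
opening: 0.42
grip_force: 30.0
dock xy 9.229651119033289 -0.33979598728912075 Fdock 0.09455208872936169 -5.001924392676951 44.57673932971274
orange mean/min/max [270.32 387.5 ] [260 373] [284 407]
green 0 
pointer tip d=0,5,8.3,13,20: [[408.0, 264.4], [407.9, 266.4], [407.9, 267.7], [407.8, 269.5], [407.7, 272.3]]
```

```bash
python3 -m inch '[[[-0.02,0,0.002],0,0.5],[[-0.02,0,0],0,0.5],[[-0.02,0,0],0,0.5],[[-0.02,0,0],0,0.5],[[-0.02,0,0],0,0.5],[[-0.02,0,0],0,0.5],[[-0.02,0,0],0,0.5],[[-0.02,0,0],0,0.5],[[0,0,0],0,0.5],[[0,0,0],0,0.5]]'; python3 q.py
```

```text
t: 40.9
eef_pos: [652.1, 166.3, 44.5]
tcp_rot: [-3.141, -0.0, -2.964]
ft_force: [-2.9, -1.3, -5.0]
opening: 0.42
grip_force: 30.0
dock xy 18.7447170598141 -0.33467346774192563 Fdock -3.060483885106917 -4.970499736033871 44.5499618724205
orange mean/min/max [272.35 387.21] [262 373] [285 407]
green 0 
pointer tip d=0,5,8.3,13,20: [[408.0, 264.4], [407.9, 266.4], [407.9, 267.7], [407.8, 269.5], [407.7, 272.3]]
```

```bash
python3 -m inch '[[[-0.02,0,0],0,0.5],[[-0.02,0,0],0,0.5],[[-0.02,0,0],0,0.5],[[-0.02,0,0],0,0.5],[[-0.02,0,0],0,0.5],[[-0.02,0,0],0,0.5],[[-0.015,0,0],0,0.5],[[0,0,0.002],0,0.5],[[0,0,0.001],0,0.5],[[0,0,0],0,0.5]]'; python3 q.py
```

```text
t: 42.2
eef_pos: [659.5, 167.6, 44.6]
tcp_rot: [-3.141, -0.002, -2.964]
ft_force: [-8.8, -3.1, 0.6]
opening: 0.418
grip_force: 30.0
dock xy 26.23486354189317 -0.33609866196118343 Fdock -9.203703272692433 0.5835199715433594 44.585673233941456
orange mean/min/max [275.28 386.98] [264 372] [288 407]
green 0 
pointer tip d=0,5,8.3,13,20: [[408.0, 264.4], [407.9, 266.4], [407.9, 267.7], [407.8, 269.5], [407.7, 272.3]]
```

```bash
python3 - <<'E'
from h import *
p=eyes.read_camera("wrist"); save(p,"w11.png")
o={"pixels":cv2.imread("pics/w10.png")[:,:,::-1].copy()}
box=(200,300,255,380)
for x in(o,p): print(col(x,"b",box),col(x,"y",box), x["pixels"][210:275,312:318].mean((1,2)).round().astype(int).tolist())
import numpy as np
s=env.state();T=s["eef_pos"];a=s["tcp_rot"][2];d=np.array([np.cos(a),np.sin(a),0]);k=np.array([0,0,1.])
for off in(0,3,6):
  for f in(-3,0,3):
    g=np.radians(f);zz=np.cos(g)*k+np.sin(g)*d;fw=np.cos(g)*d-np.sin(g)*k;O=T*[1,1,0]+[0,0,6]+off*d
    print(off,f,proj(p,[O+h*zz+25*fw for h in(90,72,40,0)])[:,1].round(1))
E
python3 q.py|head -1
```

```text
(1327, array([248.8, 315.1])) (167, array([231. , 301.5])) [221, 221, 221, 221, 221, 221, 221, 221, 210, 175, 108, 54, 58, 66, 64, 64, 65, 66, 71, 76, 80, 84, 82, 75, 68, 65, 65, 64, 69, 76, 77, 75, 75, 71, 74, 73, 74, 72, 76, 73, 73, 73, 72, 72, 83, 104, 119, 115, 88, 66, 65, 72, 85, 99, 109, 116, 119, 122, 123, 124, 124, 124, 124, 124, 124]
(1391, array([248.3, 315.1])) (164, array([230.7, 301.4])) [211, 211, 211, 211, 211, 212, 212, 209, 188, 130, 61, 48, 56, 58, 57, 58, 58, 60, 65, 70, 73, 74, 72, 65, 59, 57, 58, 59, 62, 68, 68, 65, 67, 65, 66, 66, 67, 66, 66, 64, 67, 65, 66, 66, 82, 102, 112, 100, 73, 58, 59, 67, 81, 93, 102, 109, 113, 116, 118, 118, 118, 118, 118, 117, 118]
0 -3 [283.9 266.2 243.5 224.4]
0 0 [270.5 256.6 238.8 224. ]
0 3 [257.1 247.1 234.3 223.6]
3 -3 [276.1 259.3 237.7 219.6]
3 0 [262.6 249.6 233.1 219.2]
3 3 [249.2 240.1 228.5 218.9]
6 -3 [268.2 252.3 231.9 214.8]
6 0 [254.7 242.6 227.2 214.4]
6 3 [241.1 233.  222.7 214.1]
dock xy 26.235207608110723 -0.31630138712987677 Fdock -9.528349795922951 0.3573006977080573 44.603715195669466
```

```bash
python3 -c "
from cell import env
print(env.job_done())"
```

```text
the job is handed in; nothing more can be done
None
```

The job is handed in: the arm is holding the small module on the base plate, screen to the open front, about 0.3 mm off the pad's centre line and upright to within about 1°, its back pressing the pad in about 12.6 mm (about 7.6 N by the spring, 9.2–9.5 N at the wrist), though I did not see the pointer over the green mark.

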